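Refit the crank of the food mill

ROBOT

A 6-joint arm with a two-finger parallel gripper is mounted at the origin on the work surface. World frame = base frame: x ahead of the robot, y to its left, z up, the work surface at z = 0. Lengths are in m, angles in rad, forces in N, time in s.
With the tool pointing down it reaches from about 0.3 to 0.75 m from the base axis. Payload 8.5 kg.
Tool frame: the origin (TCP) lies midway between the tips of the shut fingers; the grasp point (between the pads) lies env.grip_depth behind it (env.grip_depth is the distance from the TCP to the grasp point, in m); y points along the fingers, x is the direction in which the jaws open and shut, and the axes are right-handed (so a half turn about y gives the same grasp; the last joint's range is limited). The gripper opens to 88 mm and grips with 3 to 60 N. Pads are 18 mm wide; open, the fingers measure 123 mm over their backs; the gripper's body (75 mm by 187 mm) begins 45 mm behind the grasp point.
Start: joints at [-1.408, 0.381, 1.297, -0, 1.464, -0.215], TCP at [0.203, -0.511, 0.239] pointing down, gripper open.
Joint ranges: [-3.11, 3.11], [-0.89, 2.33], [0.22, 2.48], [-1.42, 4.56], [0.17, 2.85], [-2.88, 2.88]. Speed limits (rad/s): [2.39, 2.39, 3.14, 3.14, 3.14, 3.14].

INTERFACE

Orientations are given as a 3x3 rotation matrix whose columns are the frame's x, y, z axes.
In Python, from cell import env, imaging gives the robot as it stands.
- The arm moves only by the tool drive_tool, never from a script. Its argument "steps" is a list of rows, each a list of 3 entries, a list of its own where there are three numbers: the shift along the world's x, y, z in cm, then the turn, a rotation vector about the world's x, y, z in degrees, then the finger opening in cm, from 0 to 8.81. A call has exactly 5 rows; each row shifts and turns the commanded pose from where the row before left it; what a row does not reach is not made up. A row lasts 1/12 s, in which the tool goes at most 41.7 mm and 7.16 degrees, less where a joint would pass 70% of its speed; a pose out of reach is approached as far as the arm can. A call with a gripper value outside its range is refused whole. The fingers move at their own pace and stop on an object; "grip_force" is the grip in N (left out, the last holds). Time passes only in rows, so rows that do not move let the fingers close, or fill a call up. It gives the time, the measured TCP pose, the force and the opening at its end, in the units of the state.
- env.get_obs(): the state, without advancing time (a new reading comes with each control period).
- imaging.capture(name): name is "side" or "top" or "wrist"; returns a dict with "frame" (480x640x3 uint8, red, green, blue), "intrinsics" (3x3 intrinsics, pixels), "xyz" and "orientation" of the camera in the world. Camera axes: x right, y down, z forward; pixel columns grow to the right and rows downward; lengths in m; the calibration is good to about 2 mm. The wrist camera is an equidistant fisheye: a pixel r from the principal point sees the ray r / f radians off the axis. A picture is of the moment at which its call begins. There is no depth.
- env.finish_job(): hands the job in, once; it reports no verdict.
The state is a dict: "time_s": time; "joint_pos": joint angles; "joint_velocities": joint speeds; "joint_torque": joint torques, N m; "ee_pos": TCP position; "ee_rot": TCP orientation; "force": force on the tool from outside, world axes, zero at the start; "torque": the same for the moment, N m; "grip_width": opening from 0.0 (shut) to 1.0 (fully open).
Only numpy, scipy, OpenCV 4.12 (cv2) and the standard library are available. Lean on these libraries where they do the work, as an engineer would, in place of code of your own. Each camera call takes 0.05 s, during which the arm holds its last target. There are 200 camera calls.

TASK

Put the washed crank back into the food mill: draw it out of the stand, guide its rod down through the collar of the crossbar and the blade's hub, and turn it until its square finds the hub and it goes fully home, stopped by the sieve disc. The sieve is thin, so lower it gently, never drop it or lean on it with more than about two kilos. Leave the crank standing there and everything else on the bench where it is.

Things in the scene. Friction and masses are not known exactly. Their poses are not given: they have to be found in the camera images.
- crank_grip (a point): Food mill's crank (loose, steel, 0.25 to 0.55 kg): middle of its aluminium grip block, on its axis. z up the rod, x towards the knob. Block 24 x 24 mm, from 25 mm below this point to 17 mm above. Under it a flange, 38 mm across, 4 mm thick, underside 29 mm below this point. At the start it hangs upright by the flange on the stand's sleeve, turned any way.
- crank_knob (a point): Centre of the crank's red knob (24 mm across, 36 mm high), 102 mm along x and 42 mm above crank_grip. It stands on the arm, a bar 16 mm wide along y and 7 mm thick lying on top of the grip block from 14 mm behind the axis to 114 mm in front: so the block is gripped on its two y sides, the arm passing between the fingers.
- crank_tip (a point): Bottom end of the crank's rod, on its axis, 145 mm below crank_grip; same axes. From here up: a round pin 12 mm across for 30 mm (its end tapered to 6 mm over 7 mm), a square 16 x 16 mm (sides along x and y, sharp lower edge) for 36 mm, then round, 22 mm across, for 50 mm up to the flange.
- mill: Food mill, stands firm, does not move. Steel bowl 220 mm across, rim 131 mm above the bench; crossbar along its y just under the rim, with the collar; blade and sieve disc in the bottom; black handle at 120 mm height reaching 250 mm out along its -x. Origin on the bench on the axis, z up. Collar, hub and eye are on that axis, one under the other, narrower downwards.
- mill_collar (a point): Centre of the top face of the brass collar in the middle of the crossbar, 124 mm above the bench: the widest ring, a round hole of 26 mm, 12 mm deep, 40 mm across outside. Axes as the mill.
- mill_hub (a point): Centre of the top of the blade's hub, 66 mm above the bench: the middle ring, 30 mm block, square hole 18.4 x 18.4 mm, 20 mm deep. Axes as the mill: the blade's own turn is unknown (only its two dark wings show it). It is stiff (0.12 N m): a rod pressed on it with over some 15 N drags it along. Unless rod and hole square up within about 0.15 rad (any quarter turn) the square stops on the hub, 21 mm short of home.
- mill_eye (a point): Centre of the upper face of the thin sieve disc, 45 mm above the bench, 21 mm under mill_hub: the smallest ring, a round eye of 14 mm through 4 mm. Under load the disc (and the hub on it) gives 1 mm per 10 N. The rod's pin passes it and the 16 mm square stops on it: home is crank_tip 30 mm below this point, the crank's flange then 7 mm above the collar. Axes as the mill.
- stand: Blue parts stand, fixed: base plate 110 x 190 x 6 mm with an upright sleeve in the middle (36 mm outside, 26 mm bore, rim 124 mm above the bench) in which the crank hangs, and four steel icing nozzles 51 mm high near the ends (72 mm along y). Origin under its centre, z up.
- sieve_coarse: Spare coarse sieve disc, 132 mm across, 5 mm thick, lying flat on the bench; origin under its centre. Leave it alone.
- sieve_fine: Spare fine sieve disc, 132 mm across, 5 mm thick, lying flat on the bench; origin under its centre. Leave it alone.
- berry_bowl: White bowl of berries, 116 mm across, 50 mm high; origin under its centre. Leave it alone.
- nut_jar: Closed jar, 68 mm across, 100 mm high; origin under its centre. Leave it alone.
- turner: Flat turner with a black handle, 300 mm long, lying on the bench along its own x; origin under its middle. Leave it alone.
- jug: Clear measuring mug, 90 mm across, 100 mm high, handle at its own +y; origin under its centre. Leave it alone.
- rocky_piece: Cut piece of rocky road, 75 x 50 x 40 mm, on the chopping board; origin under its centre. Leave it alone.

How it is judged:
On the way, in this order (a step that is already met when the one before it is completed fails the run):
1. the crank is drawn out of the stand (its tip more than 110 mm above the bench) (height (world z) of crank_tip above 0.11 m), for 0.1 s.
2. the rod's tip is down through the collar (less than 40 mm above the sieve disc, within 10 mm of the axis) (z of crank_tip in the frame of mill_eye below 0.04 m and horizontal distance between crank_tip and mill_eye below 0.01 m), for 0.1 s.
At the end, for the whole second after the job is handed in: The crank stands in the mill fully home: its tip at least 26.5 mm under the top of the sieve disc (30 mm when seated), within 6 mm of the axis, upright within 0.08 rad, at rest; every bystander within 30 mm of where it was (z of crank_tip in the frame of mill_eye below -0.0265 m and horizontal distance between crank_tip and mill_eye below 0.006 m and angle between crank_tip's own z axis and vertical below 0.08 rad and linear speed of crank below 0.02 m/s and distance of each of sieve_coarse, sieve_fine, berry_bowl, nut_jar, turner, jug, rocky_piece from where it was at the start of the episode below 0.03 m); the robot touches nothing.
It fails at once if the crank bears on the mill with more than 30 N (contact force between crank and mill above 30 N).
It fails at once if a bystander is moved more than 30 mm (distance of any of sieve_coarse, sieve_fine, berry_bowl, nut_jar, turner, jug, rocky_piece from where it was at the start of the episode above 0.03 m).
It also fails if it takes over 67 s, if anything falls off the work surface, if the arm or the gripper's body presses on something with over 40 N, if the wrist force passes 120 N, or if a joint passes its speed limit or range.

## Working session

There is one attempt and no reset: what is moved stays moved. The work goes in short steps, Python scripts to look and compute and a tool call to move; the robot and the scene stay as the last step left them, time stands still between calls to the robot, and variables do not carry over. Pictures are saved under pics/ and viewed, about 8 in all and at most 12, crops included, and the job is handed in when it is done.

Besides the shell and the picture viewer there is one more tool, called after "Call:" by a JSON object that holds its "fn" and its "kwargs", one argument or row to a line. drive_tool: Moves the arm, as the interface text tells. Its arguments: {"type":"object","properties":{"steps":{"type":"array","items":{"type":"array"}},"grip_force":{"type":"number"}},"required":["steps"]}

```bash
mkdir -p pics; ls
cat > h.py <<'E'
import numpy as np,cv2
from cell import env,imaging
def cap(n,save=None):
    c=imaging.capture(n)
    if save: cv2.imwrite('pics/'+save,c['frame'][:,:,::-1])
    return c
def ray(c,u,v):
    K=np.array(c['intrinsics']);R=np.array(c['orientation']);o=np.array(c['xyz'])
    return o,R@np.array([(u-K[0,2])/K[0,0],(v-K[1,2])/K[1,1],1])
def onz(c,u,v,z):
    o,d=ray(c,u,v);return o+d*(z-o[2])/d[2]
def proj(c,p):
    K=np.array(c['intrinsics']);q=np.array(c['orientation']).T@(np.array(p)-c['xyz']);return (K@q/q[2])[:2]
E
python3 - <<'E'
from h import *
for n in ['top','side']:
    c=cap(n,n+'0.png');print(n,np.round(c['intrinsics'],1).tolist(),np.round(c['xyz'],3),np.round(c['orientation'],3).tolist())
o=env.get_obs();print(env.grip_depth,o)
E
```

```text
pics
top [[615.5, 0.0, 309.0], [0.0, 615.5, 236.1], [0.0, 0.0, 1.0]] [0.325 0.055 1.782] [[-0.003, -0.983, 0.183], [-1.0, 0.003, 0.001], [-0.002, -0.183, -0.983]]
side [[558.2, 0.0, 321.9], [0.0, 558.2, 248.1], [0.0, 0.0, 1.0]] [0.4   1.481 0.918] [[-0.989, -0.061, 0.137], [-0.149, 0.489, -0.859], [-0.015, -0.87, -0.492]]
0.0187 {'time_s': 0.1, 'joint_pos': array([-1.40831592e+00,  3.81132453e-01,  1.29813699e+00, -1.09650411e-05,
        1.46359290e+00, -2.15288603e-01]), 'joint_velocities': array([ 0.00038699, -0.00113435, -0.00391774,  0.00103331, -0.00282079,
        0.00042335]), 'joint_torque': array([ 3.20560801e-03, -4.38651931e+01, -2.24913526e+01,  7.14572403e-02,
        3.42067075e-02, -6.43913791e-05]), 'ee_pos': array([ 0.20282736, -0.51097531,  0.23821363]), 'ee_rot': array([[ 3.68848671e-01, -2.16152977e-04,  9.29489436e-01],
       [-9.29488630e-01,  1.25121099e-03,  3.68848642e-01],
       [-1.24271513e-03, -9.99999194e-01,  2.60595776e-04]]), 'force': array([-1.46145596,  0.63633933, -0.25747577]), 'torque': array([-0.00350674, -0.05874463, -0.00642971]), 'grip_width': 1.0011652125202906}
```

View pics/top0.png

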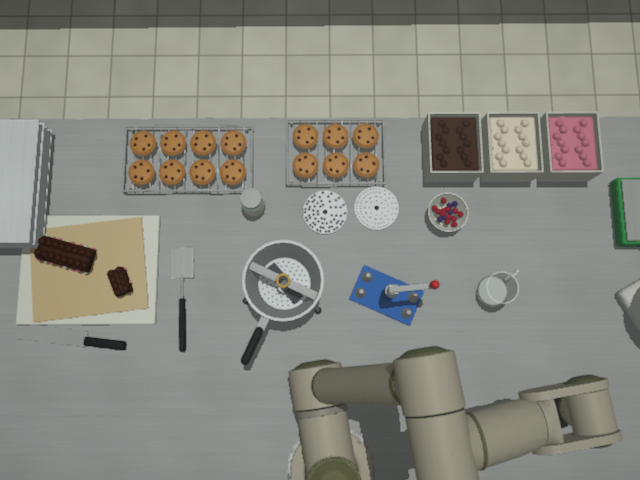

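View pics/side0.png

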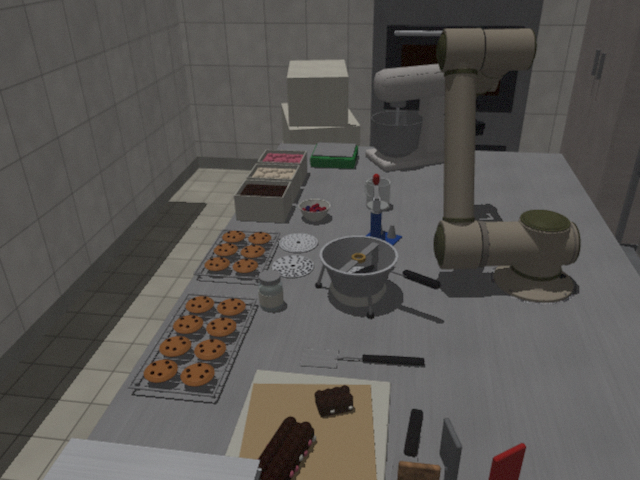

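Run:
```python
from h import *
c=cap('top');s=cap('side')
def red(f,box):
    x0,y0,x1,y1=box;h=cv2.cvtColor(f[y0:y1,x0:x1],cv2.COLOR_RGB2HSV)
    m=((h[...,0]<8)|(h[...,0]>172))&(h[...,1]>150)&(h[...,2]>80)
    v,u=np.nonzero(m);return u.mean()+x0,v.mean()+y0,m.sum()
def blue(f,b):
    x0,y0,x1,y1=b;h=cv2.cvtColor(f[y0:y1,x0:x1],cv2.COLOR_RGB2HSV)
    m=((abs(h[...,0].astype(int)-110)<12)&(h[...,1]>120)).astype(np.uint8)
    q,_=cv2.findContours(m,0,2);q=np.vstack(q);r=cv2.minAreaRect(q);return np.array(r[0])+[x0,y0],r
r=red(c['frame'],(415,265,455,305));print(r,'knob',onz(c,*r[:2],.2))
rs=red(s['frame'],(360,165,392,192));print(rs, onz(s,*rs[:2],.195))
b,rr=blue(c['frame'],(340,255,430,335));print(b,rr,'stand',onz(c,*b,.006))
print('grip?',onz(c,391,291,.17),'collar',onz(c,284,281,.124))
f=c['frame'][235:345,230:450];cv2.imwrite('pics/topc.png',cv2.resize(f,None,fx=3.6,fy=3.6,interpolation=cv2.INTER_CUBIC)[:,:,::-1])
# collar brass mask
for n,cc,bx in (('top',c,(265,262,305,300)),('side',s,(345,245,375,270))):
    x0,y0,x1,y1=bx;h=cv2.cvtColor(cc['frame'][y0:y1,x0:x1],cv2.COLOR_RGB2HSV)
    m=(abs(h[...,0].astype(int)-22)<8)&(h[...,1]>90);v,u=np.nonzero(m);p=((u.min()+u.max())/2+x0,(v.min()+v.max())/2+y0);print(n,p,m.sum(),onz(cc,*p,.121))
```

```text
(np.float64(434.5), np.float64(284.0), np.int64(44)) knob [ 0.49207942 -0.26560141  0.2       ]
(np.float64(375.75), np.float64(175.41666666666666), np.int64(12)) [ 0.49447518 -0.29943081  0.195     ]
[386.27049255 295.02458954] ((46.27049255371094, 40.02458953857422), (65.56250762939453, 37.04711151123047), 23.629377365112305) stand [ 0.48119403 -0.16462503  0.006     ]
grip? [ 0.47724051 -0.15700822  0.17      ] collar [0.50958819 0.1254429  0.124     ]
top (np.float64(282.5), np.float64(280.0)) 93 [0.51265532 0.1296469  0.121     ]
side (np.float64(358.5), np.float64(257.5)) 88 [0.51192208 0.13083465 0.121     ]
```

View pics/topc.png

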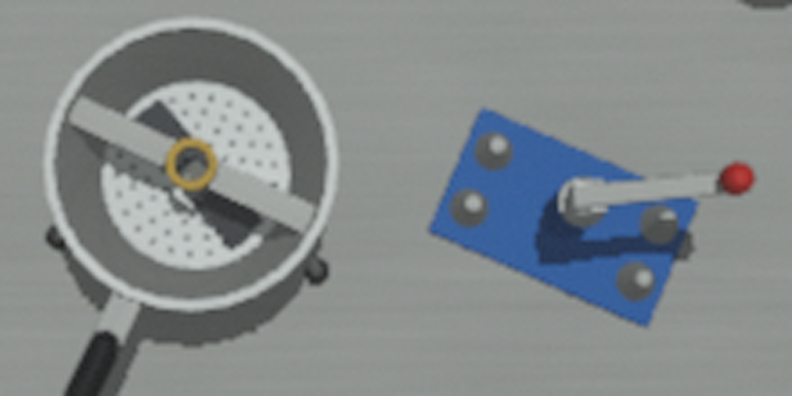

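Call:
{"fn": "drive_tool", "kwargs": {
  "steps": [
    [[1.85, 2.3, 1.0], [0, 0, 5], 8.8],
    [[1.85, 2.3, 1.0], [0, 0, 5], 8.8],
    [[1.85, 2.3, 1.0], [0, 0, 5], 8.8],
    [[1.85, 2.3, 1.0], [0, 0, 5], 8.8],
    [[1.85, 2.3, 1.0], [0, 0, 5], 8.8]
  ]
}}

```text
time_s: 0.62
ee_pos: [0.296, -0.3949, 0.2891]
ee_rot: [[0.73, -0.0, 0.684], [-0.684, 0.0, 0.73], [-0.0, -1.0, 0.0]]
force: [-0.0, -0.5, 0.1]
grip_width: 0.992
```

Call:
{"fn": "drive_tool", "kwargs": {
  "steps": [
    [[1.85, 2.3, 0.5], [0, 0, 5], 8.8],
    [[1.85, 2.3, 0.5], [0, 0, 5], 8.8],
    [[1.85, 2.3, 0.5], [0, 0, 5], 8.8],
    [[1.85, 2.3, 0.5], [0, 0, 5], 8.8],
    [[1.85, 2.3, 0.5], [0, 0, 5], 8.8]
  ]
}}

```text
time_s: 1.03
ee_pos: [0.3885, -0.2798, 0.314]
ee_rot: [[0.95, -0.0, 0.311], [-0.311, 0.0, 0.95], [-0.0, -1.0, 0.0]]
force: [-0.2, -0.4, -0.4]
grip_width: 1.0
```

Call:
{"fn": "drive_tool", "kwargs": {
  "steps": [
    [[1.85, 2.3, 0], [0, 0, 5], 8.8],
    [[1.85, 2.3, 0], [0, 0, 5], 8.8],
    [[1.85, 2.3, 0], [0, 0, 5], 8.8],
    [[1.85, 2.3, 0], [0, 0, 5], 8.8],
    [[1.85, 2.3, 0], [0, 0, 5], 8.8]
  ]
}}

```text
time_s: 1.45
ee_pos: [0.481, -0.1648, 0.3137]
ee_rot: [[0.993, -0.0, -0.12], [0.12, 0.0, 0.993], [-0.0, -1.0, 0.0]]
force: [0.7, -0.8, 0.1]
grip_width: 1.0
```

```bash
cat >> h.py <<'E'
def wray(c,u,v):
    K=np.array(c['intrinsics']);R=np.array(c['orientation']);x=(u-K[0,2])/K[0,0];y=(v-K[1,2])/K[1,1];t=np.hypot(x,y)+1e-12
    return np.array(c['xyz']),R@np.array([np.sin(t)*x/t,np.sin(t)*y/t,np.cos(t)])
def wz(c,u,v,z):
    o,d=wray(c,u,v);return o+d*(z-o[2])/d[2]
def wproj(c,p):
    K=np.array(c['intrinsics']);q=np.array(c['orientation']).T@(np.array(p)-c['xyz']);r=np.hypot(q[0],q[1])+1e-12;t=np.arctan2(r,q[2])
    return np.array([K[0,0]*t*q[0]/r+K[0,2],K[1,1]*t*q[1]/r+K[1,2]])
def rectify(c,x0,x1,y0,y1,z,res=.0005):
    "world-plane picture at height z: columns = -y, rows = -x"
    X,Y=np.meshgrid(np.arange(x1,x0,-res),np.arange(y1,y0,-res),indexing='ij')
    P=np.stack([X,Y,np.full_like(X,z)],-1)-np.array(c['xyz']);q=P@np.array(c['orientation']);K=np.array(c['intrinsics'])
    r=np.hypot(q[...,0],q[...,1])+1e-12;t=np.arctan2(r,q[...,2])
    return cv2.remap(c['frame'],(K[0,0]*t*q[...,0]/r+K[0,2]).astype(np.float32),(K[1,1]*t*q[...,1]/r+K[1,2]).astype(np.float32),cv2.INTER_LINEAR)
E
python3 - <<'E'
from h import *
c=cap('wrist','w1.png');print(c['intrinsics'],c['xyz'],np.round(c['orientation'],3))
o=env.get_obs();print(o['time_s'],o['ee_pos'],o['ee_rot'],o['joint_pos'],o['force'])
for p in [(.481,-.165,.17),(.492,-.266,.213),(.481,-.165,.124)]: print(wproj(c,p))
E
```

```text
[[371.64829954   0.         323.55212553]
 [  0.         371.64829954 240.22975439]
 [  0.           0.           1.        ]] [ 0.47190177 -0.09893129  0.45875973] [[ 0.993  0.117  0.032]
 [ 0.121 -0.96  -0.254]
 [ 0.001  0.256 -0.967]]
1.5 [ 0.48309007 -0.16157973  0.31357951] [[ 9.91696033e-01  8.94625754e-04 -1.28600849e-01]
 [ 1.28598989e-01  1.89436095e-03  9.91694868e-01]
 [ 1.13081220e-03 -9.99997806e-01  1.76358227e-03]] [-0.55658591  0.26370529  1.25608226  0.00208379  1.62204617 -0.6854366 ] [-0.95260752  3.58753633 -1.19579713]
[324.5286556  228.34832777]
[322.96160899 367.13468479]
[324.35337892 217.07704865]
```

View pics/w1.png

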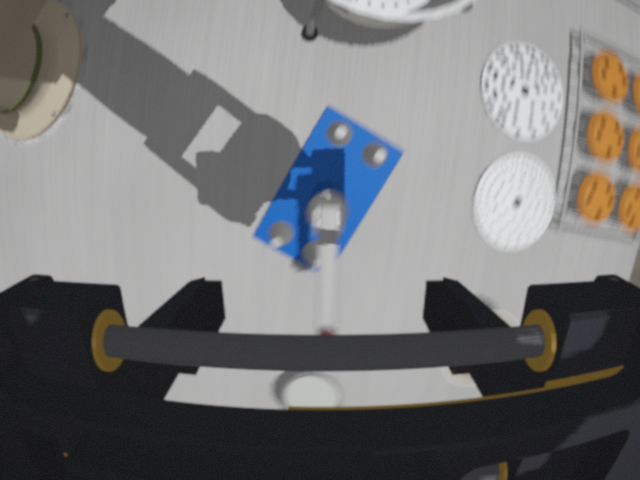

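Run:
```python
from h import *
c=cap('wrist');o=env.get_obs();print(o['time_s'],o['ee_pos'],o['force'],np.degrees(np.arctan2(o['ee_rot'][1,0],o['ee_rot'][0,0])))
a=rectify(c,.42,.54,-.29,-.11,.177);b=rectify(c,.42,.54,-.29,-.11,.124)
cv2.imwrite('pics/r1.png',cv2.resize(np.vstack([a,b]),None,fx=1.2,fy=1.2)[:,:,::-1])
o,d=wray(c,328,333);print(wz(c,328,333,.2))
```

```text
1.55 [ 0.48185256 -0.1634569   0.31347486] [-0.35505448 -0.81177013 -0.12058472] 7.031293188279115
[ 0.49585024 -0.23798863  0.2       ]
```

View pics/r1.png

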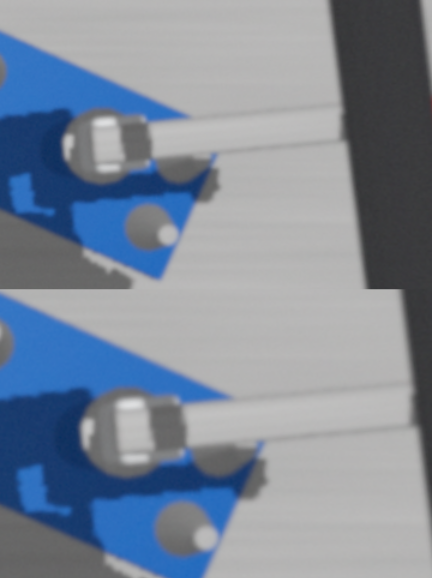

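Call:
{"fn": "drive_tool", "kwargs": {
  "steps": [
    [[0.05, 0, -2], [0, 0, -2], 8.8],
    [[0, 0, -2], [0, 0, 0], 8.8],
    [[0, 0, -2], [0, 0, 0], 8.8],
    [[0, 0, -2], [0, 0, 0], 8.8],
    [[0, 0, -2], [0, 0, 0], 8.8]
  ]
}}

```text
time_s: 1.97
ee_pos: [0.4804, -0.1667, 0.2128]
ee_rot: [[0.997, -0.0, -0.079], [0.079, -0.0, 0.997], [-0.0, -1.0, -0.0]]
force: [0.5, -0.4, 0.1]
grip_width: 0.998
```

Call:
{"fn": "drive_tool", "kwargs": {
  "steps": [
    [[0, 0, -2], [0, 0, 0], 8.8],
    [[0, 0, -2], [0, 0, 0], 8.8],
    [[0, 0, -2], [0, 0, 0], 8.8],
    [[0, 0, -1.8], [0, 0, 0], 8.8],
    [[0, 0, 0], [0, 0, 0], 8.8]
  ]
}}

```text
time_s: 2.38
ee_pos: [0.4792, -0.166, 0.1329]
ee_rot: [[0.997, -0.005, -0.079], [0.079, 0.003, 0.997], [-0.005, -1.0, 0.003]]
force: [-0.0, 0.8, -0.4]
grip_width: 1.0
```

Call:
{"fn": "drive_tool", "kwargs": {
  "steps": [
    [[0, 0, 0], [0, 0, 0], 2.0],
    [[0, 0, 0], [0, 0, 0], 2.0],
    [[0, 0, 0], [0, 0, 0], 2.0],
    [[0, 0, 0], [0, 0, 0], 2.0],
    [[0, 0, 0], [0, 0, 0], 2.0]
  ],
  "grip_force": 15
}}

```text
time_s: 2.8
ee_pos: [0.4811, -0.1664, 0.1365]
ee_rot: [[0.997, 0.001, -0.081], [0.081, -0.001, 0.997], [0.001, -1.0, -0.001]]
force: [-0.4, 0.7, 0.3]
grip_width: 0.641
```

Call:
{"fn": "drive_tool", "kwargs": {
  "steps": [
    [[0, 0, 0], [0, 0, 0], 2.0],
    [[0, 0, 0], [0, 0, 0], 2.0],
    [[0, 0, 0], [0, 0, 0], 2.0],
    [[0, 0, 0], [0, 0, 0], 2.0],
    [[0, 0, 0], [0, 0, 0], 2.0]
  ],
  "grip_force": 40
}}

```text
time_s: 3.22
ee_pos: [0.4811, -0.1663, 0.1358]
ee_rot: [[0.997, 0.001, -0.081], [0.081, -0.0, 0.997], [0.001, -1.0, -0.0]]
force: [0.7, -0.2, -2.7]
grip_width: 0.266
```

Call:
{"fn": "drive_tool", "kwargs": {
  "steps": [
    [[0, 0, 0], [0, 0, 0], 2.0],
    [[0, 0, 0], [0, 0, 0], 2.0],
    [[0, 0, 0.5], [0, 0, 0], 2.0],
    [[0, 0, 1], [0, 0, 0], 2.0],
    [[0, 0, 1.5], [0, 0, 0], 2.0]
  ]
}}

```text
time_s: 3.63
ee_pos: [0.4802, -0.1658, 0.165]
ee_rot: [[0.997, -0.003, -0.081], [0.081, 0.002, 0.997], [-0.003, -1.0, 0.002]]
force: [0.6, -0.3, -3.3]
grip_width: 0.267
```

Call:
{"fn": "drive_tool", "kwargs": {
  "steps": [
    [[0, 0, 2.2], [0, 0, 0], 2.0],
    [[0, 0, 2.2], [0, 0, 0], 2.0],
    [[0, 0, 2.2], [0, 0, 0], 2.0],
    [[0, 0, 2.2], [0, 0, 0], 2.0],
    [[0, 0, 2.2], [0, 0, 0], 2.0]
  ]
}}

```text
time_s: 4.05
ee_pos: [0.4803, -0.1659, 0.2766]
ee_rot: [[0.997, -0.001, -0.081], [0.081, 0.001, 0.997], [-0.001, -1.0, 0.001]]
force: [0.1, 0.2, -3.7]
grip_width: 0.268
```

Call:
{"fn": "drive_tool", "kwargs": {
  "steps": [
    [[0, 0, 1], [0, 0, 0], 2.0],
    [[0, 0, 0], [0, 0, 0], 2.0],
    [[0, 0, 0], [0, 0, 0], 2.0],
    [[0, 0, 0], [0, 0, 0], 2.0],
    [[0, 0, 0], [0, 0, 0], 2.0]
  ]
}}

```text
time_s: 4.47
ee_pos: [0.4805, -0.166, 0.2845]
ee_rot: [[0.997, -0.002, -0.081], [0.081, 0.001, 0.997], [-0.002, -1.0, 0.002]]
force: [0.4, -0.2, -3.3]
grip_width: 0.272
```

Run:
```python
from h import *
c=cap('wrist','w2.png')
for _ in range(2):
    o=env.get_obs();print(o['time_s'],o['ee_pos'],o['force'],o['torque'],o['grip_width'],o['joint_pos'])
    s=cap('side')
for n in('top','side'):
    c=cap(n,n+'2.png')
p=np.array(o['ee_pos']);print([proj(c,p-[0,0,.0187+0+h]) for h in(-.0187,.126)])
c=cap('top');f=c['frame'][225:335,230:340]
s=cap('side')['frame'][120:310,300:440]
f=cv2.resize(f,None,fx=4,fy=4,interpolation=2);s=cv2.resize(s,None,fx=2.3,fy=2.3,interpolation=2)
H=440;f=f[:H];s=np.pad(s,((0,max(0,H-len(s))),(0,0),(0,0)))[:H]
cv2.imwrite('pics/c2.png',np.hstack([f,s])[:,:,::-1])
```

```text
4.5167 [ 0.48055739 -0.1660318   0.28468478] [-0.04923648 -0.67481373 -3.76960608] [-0.00315329 -0.09376384 -0.00782045] 0.26815433350049045 [-5.65844969e-01  2.77576208e-01  1.31863986e+00 -5.00543891e-05
  1.54768606e+00 -6.46945132e-01]
4.5667 [ 0.48064102 -0.16607988  0.28487218] [-0.75368499  0.4700259  -3.27846325] [-0.01503522 -0.0820011  -0.02297207] 0.26960419814078557 [-5.65857186e-01  2.77465301e-01  1.31825872e+00 -8.90008281e-06
  1.54778934e+00 -6.46881400e-01]
[array([378.29152481, 164.7801217 ]), array([376.74561924, 206.90813789])]
```

View pics/c2.png

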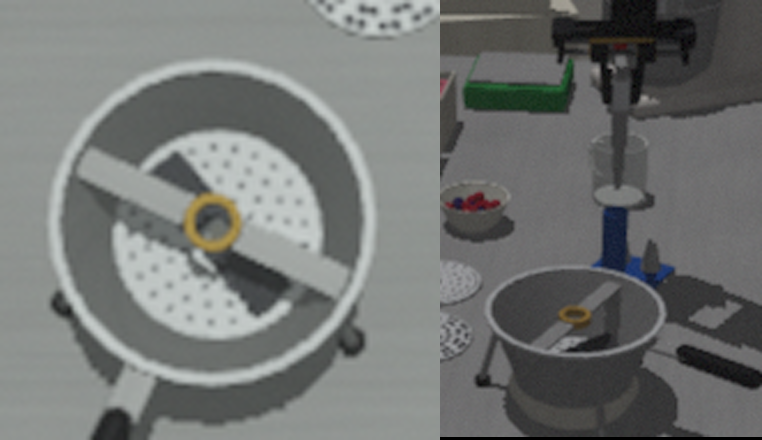

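Call:
{"fn": "drive_tool", "kwargs": {
  "steps": [
    [[0.2, 1.97, 0.2], [0, 0, 2.1], 2.0],
    [[0.2, 1.97, 0.2], [0, 0, 2.1], 2.0],
    [[0.2, 1.97, 0.2], [0, 0, 2.1], 2.0],
    [[0.2, 1.97, 0.2], [0, 0, 2.1], 2.0],
    [[0.2, 1.97, 0.2], [0, 0, 2.1], 2.0]
  ]
}}

```text
time_s: 5.23
ee_pos: [0.4908, -0.0668, 0.2958]
ee_rot: [[0.965, 0.0, -0.263], [0.263, -0.0, 0.965], [-0.0, -1.0, -0.0]]
force: [-0.5, -0.2, -3.5]
grip_width: 0.273
```

Call:
{"fn": "drive_tool", "kwargs": {
  "steps": [
    [[0.2, 1.97, 0], [0, 0, 2.1], 2.0],
    [[0.2, 1.97, 0], [0, 0, 2.1], 2.0],
    [[0.2, 1.97, 0], [0, 0, 2.1], 2.0],
    [[0.2, 1.97, 0], [0, 0, 2.1], 2.0],
    [[0.2, 1.97, 0], [0, 0, 2.1], 2.0]
  ]
}}

```text
time_s: 5.65
ee_pos: [0.5009, 0.0318, 0.2958]
ee_rot: [[0.901, 0.0, -0.434], [0.434, -0.0, 0.901], [0.0, -1.0, -0.0]]
force: [-0.3, -0.7, -3.6]
grip_width: 0.27
```

Call:
{"fn": "drive_tool", "kwargs": {
  "steps": [
    [[0.2, 1.97, 0], [0, 0, 2.1], 2.0],
    [[0.2, 1.97, 0], [0, 0, 2.1], 2.0],
    [[0.2, 1.97, 0], [0, 0, 2.1], 2.0],
    [[0.2, 1.97, 0], [0, 0, 2.1], 2.0],
    [[0.2, 1.97, 0], [0, 0, 2.1], 2.0]
  ]
}}

```text
time_s: 6.07
ee_pos: [0.5108, 0.1303, 0.2957]
ee_rot: [[0.806, -0.0, -0.591], [0.591, -0.0, 0.806], [-0.0, -1.0, 0.0]]
force: [-0.1, 0.5, -3.2]
grip_width: 0.272
```

Call:
{"fn": "drive_tool", "kwargs": {
  "steps": [
    [[0, 0, 0], [0, 0, 0], 2.0],
    [[0, 0, 0], [0, 0, 0], 2.0],
    [[0, 0, 0], [0, 0, 0], 2.0],
    [[0, 0, 0], [0, 0, 0], 2.0],
    [[0, 0, 0], [0, 0, 0], 2.0]
  ]
}}

```text
time_s: 6.48
ee_pos: [0.5109, 0.1285, 0.2958]
ee_rot: [[0.808, -0.0, -0.589], [0.589, -0.0, 0.808], [-0.0, -1.0, -0.0]]
force: [-0.1, 0.0, -3.8]
grip_width: 0.268
```

Run:
```python
from h import *
c=cap('wrist','w3.png')
o=env.get_obs();print(o['time_s'],o['ee_pos'],o['force'],o['grip_width'])
g=np.array(o['ee_pos'])
print('tip',wproj(c,g+[0,0,.0187-.145]),'collar',wproj(c,(.5123,.130,.124)))
s=cap('side','side3.png');print('side tip',proj(s,g+[0,0,.0187-.145]),'collar',proj(s,(.5123,.130,.124)))
w=cv2.resize(c['frame'][60:320,200:440],None,fx=2,fy=2,interpolation=2)
f=cv2.resize(s['frame'][170:310,310:410],None,fx=520/140,fy=520/140,interpolation=2)
cv2.imwrite('pics/c3.png',np.hstack([w,f[:520,:318]])[:,:,::-1])
```

```text
6.5333 [0.51090845 0.12860211 0.29577254] [ 0.0784966  -0.58011653 -3.22088136] 0.2702509151624581
tip [323.92720745 233.59732882] collar [326.0655004 220.7495007]
side tip [359.24070775 242.03053398] collar [358.41170774 256.42093308]
```

View pics/c3.png

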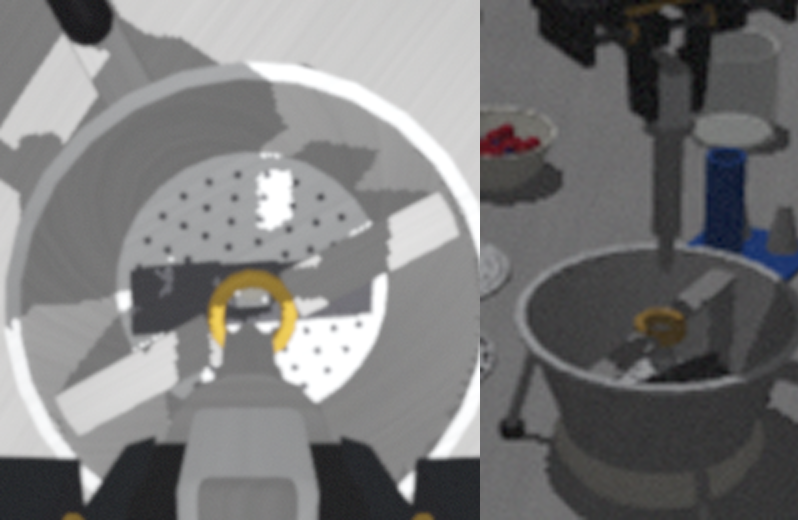

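Run:
```python
from h import *
from scipy.optimize import least_squares
c=cap('wrist');o=env.get_obs();g=o['ee_pos'];R=o['ee_rot'];print(g)
f=c['frame'];h=cv2.cvtColor(f,cv2.COLOR_RGB2HSV)
m=(abs(h[...,0].astype(int)-22)<7)&(h[...,1]>110);m[:185]=0;m[250:]=0;m[:,:290]=0;m[:,360:]=0
v,u=np.nonzero(m)
print(m.sum(),u.min(),u.max(),v.min(),v.max())
# outer edge: first brass pixel per column from top, and left/right per row
E=[(a,v[u==a].min()-.5) for a in range(u.min()+2,u.max()-1)]+[(u[v==b].min()-.5,b) for b in range(v.min()+3,v.max())]+[(u[v==b].max()+.5,b) for b in range(v.min()+3,v.max())]
P=np.array([wz(c,a,b,.124)[:2] for a,b in E])
r=least_squares(lambda q:np.hypot(*(P-q[:2]).T)-.020,[.512,.13],loss='soft_l1',f_scale=.0005);print('collar',r.x,np.abs(r.fun).mean())
d=r.x-g[:2];print('offset from tcp in tool x,z',d@R[:2,0],d@R[:2,2])
a=rectify(c,r.x[0]-.07,r.x[0]+.07,r.x[1]-.07,r.x[1]+.07,.058,.0004)
b=cv2.resize(f[185:285,275:375],None,fx=3.5,fy=3.5,interpolation=2)
cv2.imwrite('pics/c4.png',np.hstack([a[:350],b])[:,:,::-1])
```

```text
[0.5109077  0.12883677 0.29580521]
648 304 348 195 234
collar [0.51015775 0.13191224] 0.0007176827876357501
offset from tcp in tool x,z 0.001205901356914947 0.0029268914505826203
```

View pics/c4.png

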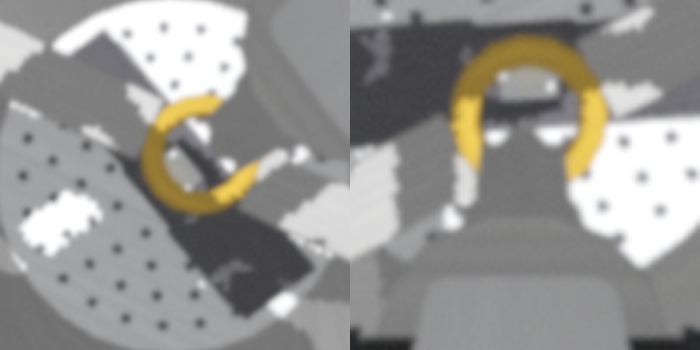

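```bash
python3 - <<'E'
from h import *
c=cap('wrist','w5.png');o=env.get_obs();g=o['ee_pos'];R=o['ee_rot'];gr=cv2.cvtColor(c['frame'],cv2.COLOR_RGB2GRAY)
for u in(320,324,328):print(u,list(map(int,gr[205:275,u])))
for v in range(216,262,3):print(v,list(map(int,gr[v,296:356:2])))
G=g+[0,0,.0187];X=R[:,0];Zt=R[:,2]
for t in(-.004,0,.004):
  for a in(0,.04,.08):
    # crank tilted so the tip swings towards +tool z
    up=np.array([0,0,1])*np.cos(a)-Zt*np.sin(a);bk=Zt*np.cos(a)+np.array([0,0,1])*np.sin(a)
    f=lambda b,h,r=0:wproj(c,G+bk*(b+t)+up*h)[1].round(1)
    print(t,a,'tip',f(0,-.145),'step12/16',f(.006,-.115),f(.008,-.115),'16/22',f(.008,-.079),f(.011,-.079),'fl',f(.019,-.029),f(.019,-.025),'blk top',f(.012,.017),'arm back top',f(.014,.024),f(.014,.017),'blk bottom',f(.012,-.025))
E
python3 - <<'E'
import cv2
f=cv2.imread('pics/w5.png')[190:330,260:390]
cv2.imwrite('pics/c5.png',cv2.resize(f,None,fx=4.2,fy=4.2,interpolation=1))
E
```

```text
320 [152, 168, 171, 164, 159, 160, 158, 149, 125, 91, 69, 65, 66, 69, 81, 96, 114, 136, 146, 137, 124, 115, 116, 116, 115, 117, 114, 116, 117, 118, 115, 116, 118, 116, 117, 117, 117, 117, 117, 117, 119, 121, 128, 132, 132, 130, 128, 128, 128, 127, 128, 130, 128, 128, 128, 126, 128, 126, 133, 141, 147, 147, 147, 147, 146, 147, 147, 147, 147, 148]
324 [155, 162, 163, 162, 162, 159, 157, 148, 123, 90, 67, 62, 68, 79, 103, 119, 124, 119, 117, 114, 115, 116, 116, 116, 116, 116, 115, 116, 116, 117, 116, 115, 117, 115, 117, 117, 116, 116, 115, 116, 118, 121, 126, 132, 131, 130, 128, 127, 129, 128, 129, 130, 130, 128, 127, 128, 126, 126, 132, 140, 146, 146, 146, 147, 149, 146, 146, 147, 147, 147]
328 [154, 161, 164, 162, 163, 161, 159, 147, 115, 79, 67, 70, 82, 101, 118, 138, 164, 182, 175, 151, 127, 118, 117, 118, 116, 116, 117, 117, 118, 118, 118, 119, 117, 117, 118, 118, 118, 117, 117, 118, 119, 123, 127, 131, 132, 130, 130, 128, 128, 128, 130, 131, 130, 130, 129, 127, 126, 128, 130, 141, 146, 147, 149, 148, 146, 148, 146, 148, 148, 148]
216 [67, 67, 72, 76, 124, 186, 204, 189, 113, 69, 6
[... 2877 characters left out ...]
top 316.7 arm back top 321.0 311.2 blk bottom 273.1
0 0.04 tip 226.1 step12/16 229.0 226.1 16/22 242.4 237.4 fl 252.9 256.0 blk top 319.2 arm back top 324.6 313.8 blk bottom 271.3
0 0.08 tip 218.6 step12/16 222.5 219.6 16/22 237.4 232.3 fl 251.0 254.4 blk top 321.7 arm back top 328.2 316.5 blk bottom 269.6
0.004 0 tip 228.4 step12/16 229.8 226.9 16/22 240.8 235.8 fl 246.1 248.7 blk top 305.6 arm back top 309.4 300.0 blk bottom 264.3
0.004 0.04 tip 220.9 step12/16 223.2 220.3 16/22 235.7 230.7 fl 244.2 247.1 blk top 308.4 arm back top 313.3 302.9 blk bottom 262.6
0.004 0.08 tip 213.4 step12/16 216.7 213.7 16/22 230.7 225.6 fl 242.3 245.5 blk top 311.2 arm back top 317.2 305.8 blk bottom 261.0
```

View pics/c5.png

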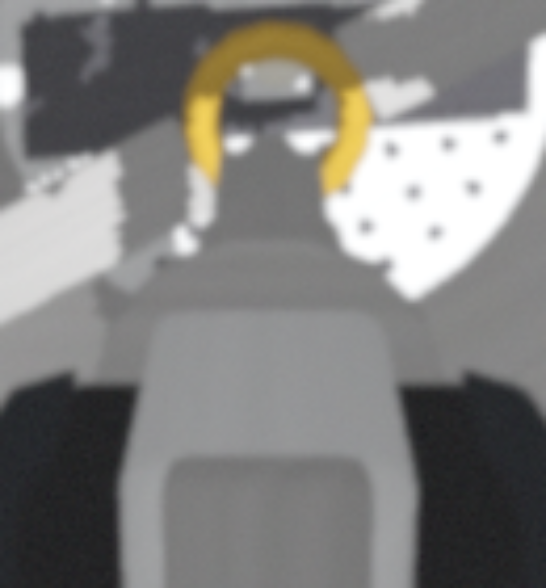

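Call:
{"fn": "drive_tool", "kwargs": {
  "steps": [
    [[0.18, -0.04, 0], [0, 0, 3.5], 2.0],
    [[0, 0, -1], [0, 0, 0], 2.0],
    [[0, 0, -1], [0, 0, 0], 2.0],
    [[0, 0, -1], [0, 0, 0], 2.0],
    [[0, 0, -1], [0, 0, 0], 2.0]
  ],
  "grip_force": 50
}}

```text
time_s: 7.1
ee_pos: [0.5127, 0.1287, 0.2553]
ee_rot: [[0.77, 0.0, -0.638], [0.638, -0.0, 0.77], [0.0, -1.0, -0.0]]
force: [-0.3, -0.5, -3.5]
grip_width: 0.268
```

Call:
{"fn": "drive_tool", "kwargs": {
  "steps": [
    [[0, 0, -0.5], [0, 0, 0], 2.0],
    [[0, 0, -0.5], [0, 0, 0], 2.0],
    [[0, 0, -0.5], [0, 0, 0], 2.0],
    [[0, 0, 0], [0, 0, 0], 2.0],
    [[0, 0, 0], [0, 0, 0], 2.0]
  ]
}}

```text
time_s: 7.52
ee_pos: [0.5127, 0.1289, 0.2409]
ee_rot: [[0.77, 0.0, -0.638], [0.638, -0.0, 0.77], [0.0, -1.0, -0.0]]
force: [0.2, 0.3, -3.5]
grip_width: 0.268
```

Run:
```python
from h import *
c=cap('wrist','w6.png');o=env.get_obs();g=o['ee_pos'];R=o['ee_rot'];print(g,o['force'],o['torque'])
f=c['frame'];h=cv2.cvtColor(f,cv2.COLOR_RGB2HSV)
m=(abs(h[...,0].astype(int)-22)<7)&(h[...,1]>110);m[:160]=0;m[260:]=0;m[:,:280]=0;m[:,370:]=0
v,u=np.nonzero(m)
print(m.sum(),u.min(),u.max(),v.min(),v.max())
C=g+[0,0,.0187]+.0043*R[:,2];print('crank',C, 'tip',C[2]-.145)
for z in (.124,):
  for q in(-.02,.02): print(wproj(c,np.array([C[0],C[1],z])+q*R[:,0]),wproj(c,np.array([C[0],C[1],z])+q*R[:,2]))
b=cv2.resize(f[160:270,270:380],None,fx=5,fy=5,interpolation=2)
cv2.imwrite('pics/c6.png',b[:,:,::-1])
```

```text
[0.51284115 0.12890697 0.2411008 ] [ 1.06404853 -0.25705919 -4.00322532] [ 0.00957018 -0.13634832 -0.0556846 ]
907 298 350 204 248
crank [0.51009763 0.13221803 0.25979917] tip 0.11479917057628061
[296.33880427 231.11737444] [323.86252228 257.4552363 ]
[351.43288824 231.15103135] [323.91554724 203.85710734]
```

View pics/c6.png

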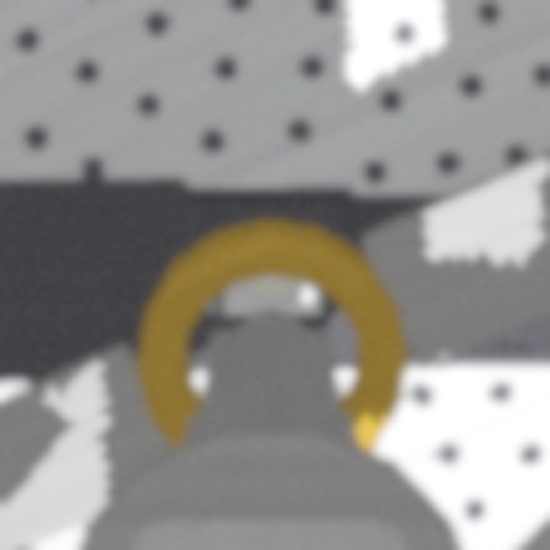

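Call:
{"fn": "drive_tool", "kwargs": {
  "steps": [
    [[0, 0, -0.7], [0, 0, 0], 2.0],
    [[0, 0, -0.7], [0, 0, 0], 2.0],
    [[0, 0, -0.7], [0, 0, 0], 2.0],
    [[0, 0, -0.7], [0, 0, 0], 2.0],
    [[0, 0, -0.7], [0, 0, 0], 2.0]
  ]
}}

```text
time_s: 7.98
ee_pos: [0.5125, 0.1289, 0.2048]
ee_rot: [[0.77, -0.001, -0.638], [0.638, -0.0, 0.77], [-0.0, -1.0, 0.0]]
force: [0.4, 0.0, -3.4]
grip_width: 0.271
```

Call:
{"fn": "drive_tool", "kwargs": {
  "steps": [
    [[0, 0, -0.3], [0, 0, 0], 2.0],
    [[0, 0, -0.3], [0, 0, 0], 2.0],
    [[0, 0, -0.3], [0, 0, 0], 2.0],
    [[0, 0, -0.2], [0, 0, 0], 2.0],
    [[0, 0, 0], [0, 0, 0], 2.0]
  ]
}}

```text
time_s: 8.4
ee_pos: [0.5126, 0.1289, 0.1944]
ee_rot: [[0.77, -0.0, -0.638], [0.638, -0.0, 0.77], [-0.0, -1.0, 0.0]]
force: [0.4, 0.3, -3.7]
grip_width: 0.27
```

Call:
{"fn": "drive_tool", "kwargs": {
  "steps": [
    [[0, 0, -0.2], [0, 0, 0], 2.0],
    [[0, 0, -0.2], [0, 0, 0], 2.0],
    [[0, 0, -0.2], [0, 0, 0], 2.0],
    [[0, 0, -0.2], [0, 0, 0], 2.0],
    [[0, 0, -0.1], [0, 0, 0], 2.0]
  ]
}}

```text
time_s: 8.82
ee_pos: [0.5126, 0.1289, 0.1854]
ee_rot: [[0.77, -0.0, -0.638], [0.638, -0.0, 0.77], [-0.0, -1.0, 0.0]]
force: [0.1, 0.2, -3.4]
grip_width: 0.271
```

Call:
{"fn": "drive_tool", "kwargs": {
  "steps": [
    [[0, 0, -0.15], [0, 0, 0], 2.0],
    [[0, 0, -0.15], [0, 0, 0], 2.0],
    [[0, 0, -0.15], [0, 0, 0], 2.0],
    [[0, 0, -0.15], [0, 0, 0], 2.0],
    [[0, 0, -0.1], [0, 0, 0], 2.0]
  ]
}}

```text
time_s: 9.23
ee_pos: [0.5126, 0.1289, 0.1785]
ee_rot: [[0.77, -0.0, -0.638], [0.638, -0.0, 0.77], [-0.0, -1.0, 0.0]]
force: [-0.5, 0.4, -4.1]
grip_width: 0.266
```

Call:
{"fn": "drive_tool", "kwargs": {
  "steps": [
    [[0, 0, -0.1], [0, 0, 0], 2.0],
    [[0, 0, -0.1], [0, 0, 0], 2.0],
    [[0, 0, -0.1], [0, 0, 0], 2.0],
    [[0, 0, -0.1], [0, 0, 0], 2.0],
    [[0, 0, -0.1], [0, 0, 0], 2.0]
  ]
}}

```text
time_s: 9.65
ee_pos: [0.5127, 0.1289, 0.1737]
ee_rot: [[0.77, 0.0, -0.638], [0.638, -0.0, 0.77], [-0.0, -1.0, -0.0]]
force: [-0.6, 0.1, -4.1]
grip_width: 0.266
```

Call:
{"fn": "drive_tool", "kwargs": {
  "steps": [
    [[0, 0, -0.1], [0, 0, 0], 2.0],
    [[0, 0, -0.1], [0, 0, 0], 2.0],
    [[0, 0, -0.1], [0, 0, 0], 2.0],
    [[0, 0, -0.1], [0, 0, 0], 2.0],
    [[0, 0, -0.1], [0, 0, 0], 2.0]
  ]
}}

```text
time_s: 10.07
ee_pos: [0.5127, 0.1289, 0.1686]
ee_rot: [[0.77, -0.0, -0.638], [0.638, -0.0, 0.77], [-0.0, -1.0, -0.0]]
force: [0.0, -0.8, -3.7]
grip_width: 0.263
```

Call:
{"fn": "drive_tool", "kwargs": {
  "steps": [
    [[0, 0, -0.1], [0, 0, 0], 2.0],
    [[0, 0, -0.1], [0, 0, 0], 2.0],
    [[0, 0, -0.1], [0, 0, 0], 2.0],
    [[0, 0, -0.1], [0, 0, 0], 2.0],
    [[0, 0, 0], [0, 0, 0], 2.0]
  ]
}}

```text
time_s: 10.48
ee_pos: [0.5128, 0.1288, 0.1647]
ee_rot: [[0.77, 0.0, -0.638], [0.638, -0.0, 0.77], [0.0, -1.0, -0.0]]
force: [0.7, -0.5, -3.8]
grip_width: 0.27
```

Call:
{"fn": "drive_tool", "kwargs": {
  "steps": [
    [[0, 0, -0.06], [0, 0, 0], 2.0],
    [[0, 0, -0.06], [0, 0, 0], 2.0],
    [[0, 0, -0.06], [0, 0, 0], 2.0],
    [[0, 0, -0.06], [0, 0, 0], 2.0],
    [[0, 0, 0], [0, 0, 0], 2.0]
  ]
}}

```text
time_s: 10.9
ee_pos: [0.5128, 0.1288, 0.1623]
ee_rot: [[0.77, 0.0, -0.638], [0.638, -0.0, 0.77], [0.0, -1.0, -0.0]]
force: [1.2, -1.3, -3.8]
grip_width: 0.267
```

Call:
{"fn": "drive_tool", "kwargs": {
  "steps": [
    [[0, 0, -0.04], [0, 0, 0], 2.0],
    [[0, 0, -0.04], [0, 0, 0], 2.0],
    [[0, 0, -0.04], [0, 0, 0], 2.0],
    [[0, 0, -0.04], [0, 0, 0], 2.0],
    [[0, 0, 0], [0, 0, 0], 2.0]
  ]
}}

```text
time_s: 11.32
ee_pos: [0.5127, 0.1289, 0.1607]
ee_rot: [[0.77, 0.0, -0.638], [0.638, -0.0, 0.77], [0.0, -1.0, -0.0]]
force: [1.2, -1.1, -3.8]
grip_width: 0.265
```

Call:
{"fn": "drive_tool", "kwargs": {
  "steps": [
    [[0, 0, -0.03], [0, 0, 0], 2.0],
    [[0, 0, -0.03], [0, 0, 0], 2.0],
    [[0, 0, -0.03], [0, 0, 0], 2.0],
    [[0, 0, 0], [0, 0, 0], 2.0],
    [[0, 0, 0], [0, 0, 0], 2.0]
  ]
}}

```text
time_s: 11.73
ee_pos: [0.5127, 0.1289, 0.1598]
ee_rot: [[0.77, -0.0, -0.638], [0.638, -0.0, 0.77], [-0.0, -1.0, 0.0]]
force: [1.1, -1.6, -3.4]
grip_width: 0.266
```

Call:
{"fn": "drive_tool", "kwargs": {
  "steps": [
    [[0.03, -0.03, -0.03], [0, 0, 0], 2.0],
    [[0, 0, -0.05], [0, 0, 0], 2.0],
    [[0, 0, -0.05], [0, 0, 0], 2.0],
    [[0, 0, -0.05], [0, 0, 0], 2.0],
    [[0, 0, 0], [0, 0, 0], 2.0]
  ]
}}

```text
time_s: 12.15
ee_pos: [0.5129, 0.1286, 0.1579]
ee_rot: [[0.77, -0.0, -0.638], [0.638, 0.0, 0.77], [-0.0, -1.0, 0.0]]
force: [-0.2, -1.2, -2.9]
grip_width: 0.265
```

Call:
{"fn": "drive_tool", "kwargs": {
  "steps": [
    [[0, 0, -0.06], [0, 0, 0], 2.0],
    [[0, 0, -0.06], [0, 0, 0], 2.0],
    [[0, 0, -0.06], [0, 0, 0], 2.0],
    [[0, 0, -0.06], [0, 0, 0], 2.0],
    [[0, 0, 0], [0, 0, 0], 2.0]
  ]
}}

```text
time_s: 12.57
ee_pos: [0.5129, 0.1286, 0.1555]
ee_rot: [[0.77, -0.0, -0.638], [0.638, 0.0, 0.77], [-0.0, -1.0, 0.0]]
force: [1.2, -0.5, -3.5]
grip_width: 0.264
```

Call:
{"fn": "drive_tool", "kwargs": {
  "steps": [
    [[0.01, 0, -0.1], [0, 0, 0], 2.0],
    [[0, 0, -0.1], [0, 0, 0], 2.0],
    [[0, 0, -0.1], [0, 0, 0], 2.0],
    [[0, 0, -0.1], [0, 0, 0], 2.0],
    [[0, 0, 0], [0, 0, 0], 2.0]
  ]
}}

```text
time_s: 12.98
ee_pos: [0.513, 0.1286, 0.1514]
ee_rot: [[0.77, -0.0, -0.638], [0.638, 0.0, 0.77], [-0.0, -1.0, 0.0]]
force: [0.3, -0.1, -3.5]
grip_width: 0.27
```

Call:
{"fn": "drive_tool", "kwargs": {
  "steps": [
    [[0, 0, -0.1], [0, 0, 0], 2.0],
    [[0, 0, -0.1], [0, 0, 0], 2.0],
    [[0, 0, -0.1], [0, 0, 0], 2.0],
    [[0, 0, -0.1], [0, 0, 0], 2.0],
    [[0, 0, 0], [0, 0, 0], 2.0]
  ]
}}

```text
time_s: 13.4
ee_pos: [0.513, 0.1286, 0.1474]
ee_rot: [[0.77, -0.0, -0.638], [0.638, 0.0, 0.77], [-0.0, -1.0, 0.0]]
force: [0.7, -0.1, -3.4]
grip_width: 0.268
```

Call:
{"fn": "drive_tool", "kwargs": {
  "steps": [
    [[0, 0, -0.1], [0, 0, 0], 2.0],
    [[0, 0, -0.1], [0, 0, 0], 2.0],
    [[0, 0, -0.1], [0, 0, 0], 2.0],
    [[0, 0, -0.05], [0, 0, 0], 2.0],
    [[0, 0, 0], [0, 0, 0], 2.0]
  ]
}}

```text
time_s: 13.82
ee_pos: [0.513, 0.1286, 0.144]
ee_rot: [[0.77, -0.0, -0.638], [0.638, -0.0, 0.77], [-0.0, -1.0, 0.0]]
force: [0.2, -0.4, -5.0]
grip_width: 0.266
```

Call:
{"fn": "drive_tool", "kwargs": {
  "steps": [
    [[0, 0, -0.05], [0, 0, 0], 2.0],
    [[0, 0, -0.05], [0, 0, 0], 2.0],
    [[0, 0, -0.05], [0, 0, 0], 2.0],
    [[0, 0, 0], [0, 0, 0], 2.0],
    [[0, 0, 0], [0, 0, 0], 2.0]
  ]
}}

```text
time_s: 14.23
ee_pos: [0.5131, 0.1286, 0.1428]
ee_rot: [[0.77, 0.0, -0.638], [0.638, -0.0, 0.77], [0.0, -1.0, -0.0]]
force: [-0.5, -0.7, -1.0]
grip_width: 0.264
```

Call:
{"fn": "drive_tool", "kwargs": {
  "steps": [
    [[0, 0, -0.03], [0, 0, 0], 2.0],
    [[0, 0, -0.02], [0, 0, 0], 2.0],
    [[0, 0, 0], [0, 0, 0], 2.0],
    [[0, 0, 0], [0, 0, 0], 2.0],
    [[0, 0, 0], [0, 0, 0], 2.0]
  ]
}}

```text
time_s: 14.65
ee_pos: [0.5132, 0.1286, 0.1424]
ee_rot: [[0.77, 0.001, -0.638], [0.638, -0.0, 0.77], [0.0, -1.0, -0.0]]
force: [0.0, -0.5, 2.0]
grip_width: 0.267
```

Call:
{"fn": "drive_tool", "kwargs": {
  "steps": [
    [[0, 0, 0.05], [0, 0, 0], 2.0],
    [[0, 0, 0], [0, 0, 0], 2.6],
    [[0, 0, 0], [0, 0, 0], 3.2],
    [[0, 0, 0], [0, 0, 0], 4],
    [[0, 0, 0], [0, 0, 0], 5]
  ],
  "grip_force": 10
}}

```text
time_s: 15.07
ee_pos: [0.513, 0.1286, 0.1426]
ee_rot: [[0.77, -0.0, -0.638], [0.638, 0.0, 0.77], [-0.0, -1.0, 0.0]]
force: [0.1, -0.0, -0.1]
grip_width: 0.488
```

Call:
{"fn": "drive_tool", "kwargs": {
  "steps": [
    [[0, 0, 0], [0, 0, 0], 6],
    [[0, 0, 0], [0, 0, 0], 6],
    [[0, 0, 0], [0, 0, 0], 6],
    [[0, 0, 0], [0, 0, 0], 6],
    [[0, 0, 0], [0, 0, 0], 6]
  ]
}}

```text
time_s: 15.48
ee_pos: [0.5131, 0.1286, 0.1426]
ee_rot: [[0.77, -0.0, -0.638], [0.638, 0.0, 0.77], [-0.0, -1.0, 0.0]]
force: [-0.2, 0.4, 0.1]
grip_width: 0.684
```

Run:
```python
from h import *
c=cap('wrist','w7.png');o=env.get_obs();print(o['time_s'],o['ee_pos'],o['force'],o['grip_width'])
s=cap('side');a=c['frame'][:,120:520];b=cv2.resize(s['frame'][170:310,300:416],None,fx=480/140,fy=480/140,interpolation=2)
cv2.imwrite('pics/c7.png',np.hstack([a,b[:480]])[:,:,::-1])
```

```text
15.5333 [0.51307317 0.12859624 0.1426649 ] [0.34020267 0.80281526 0.49623052] 0.6773583348781929
```

View pics/c7.png

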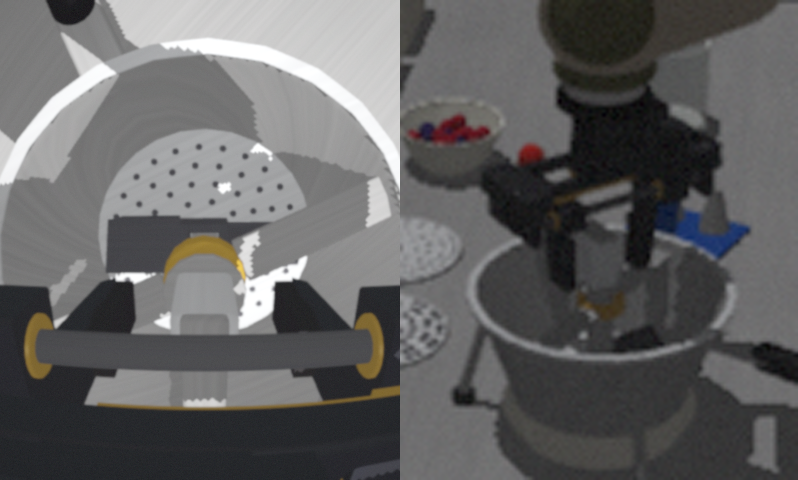

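Wrist view: the crank stands in the collar (brass ring around (205,250)) and the fingers are clear on both sides. Side view: grip block is just above the collar and upright. Retreating upwards.

Call:
{"fn": "drive_tool", "kwargs": {
  "steps": [
    [[0, 0, 1], [0, 0, 0], 6],
    [[0, 0, 2], [0, 0, 0], 6],
    [[0, 0, 2], [0, 0, 0], 6],
    [[0, 0, 2.5], [0, 0, 0], 6],
    [[0, 0, 2.5], [0, 0, 0], 6]
  ]
}}

```text
time_s: 16.0
ee_pos: [0.5128, 0.1286, 0.2436]
ee_rot: [[0.77, -0.001, -0.638], [0.638, 0.0, 0.77], [-0.001, -1.0, 0.0]]
force: [-0.1, 0.8, -0.4]
grip_width: 0.678
```

Call:
{"fn": "drive_tool", "kwargs": {
  "steps": [
    [[0, 0, 2.5], [0, 0, 0], 6],
    [[0, 0, 2.5], [0, 0, 0], 6],
    [[0, 0, 1], [0, 0, 0], 6],
    [[0, 0, 0], [0, 0, 0], 6],
    [[0, 0, 0], [0, 0, 0], 6]
  ]
}}

```text
time_s: 16.42
ee_pos: [0.5129, 0.1286, 0.3024]
ee_rot: [[0.77, 0.0, -0.638], [0.638, 0.0, 0.77], [0.0, -1.0, -0.0]]
force: [0.4, 0.6, -0.3]
grip_width: 0.683
```

Run:
```python
from h import *
c=cap('wrist','w8.png');o=env.get_obs();print(o['time_s'],o['ee_pos'],o['force'])
s=cap('side','side8.png')
x0,y0,x1,y1=330,170,390,260;h=cv2.cvtColor(s['frame'][y0:y1,x0:x1],cv2.COLOR_RGB2HSV)
m=((h[...,0]<8)|(h[...,0]>172))&(h[...,1]>150)&(h[...,2]>80);v,u=np.nonzero(m);print('knob side',u.mean()+x0,v.mean()+y0,m.sum())
A=np.array([.5104,.1319]);d=np.array([.638,-.77])
for z in(.202,.223):print(z,'pred knob',proj(s,[*(A+.102*d),z]))
w=c['frame'][60:400,150:490];b=cv2.resize(s['frame'][170:310,300:416],None,fx=480/140,fy=480/140,interpolation=2)
cv2.imwrite('pics/c8.png',np.hstack([cv2.resize(w,(400,400)),b[:400]])[:,:,::-1])
```

```text
16.4667 [0.51277115 0.12857845 0.30161492] [0.5326338  1.36194261 0.65361959]
knob side 337.55 214.35 20
0.202 pred knob [339.41885043 218.22846379]
0.223 pred knob [339.42138912 211.63105037]
```

View pics/c8.png

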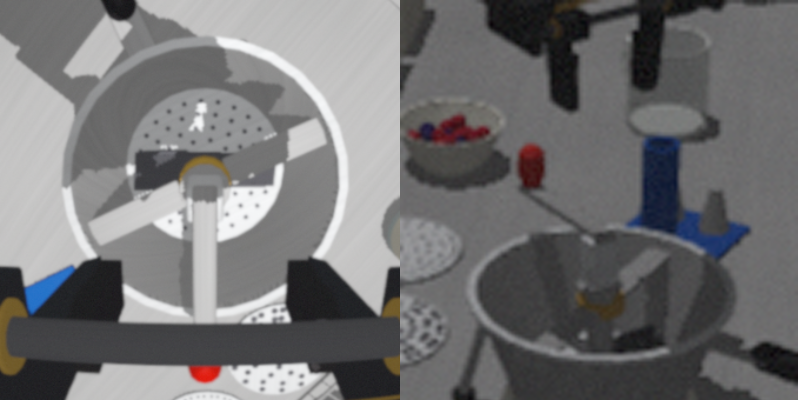

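```bash
python3 -c "
from cell import env
print(env.finish_job())"
```

```text
the job is handed in; nothing more can be done
None
```

The crank is back in the food mill and looks fully home. I drew it from the stand, turned it about 35° to match the blade's wings, and lowered it slowly through the collar, hub and eye. I then let go and moved the arm clear, handing in at about 16.5 s.

**Last checks:**
- **Hub:** the square entered with no change in the vertical force. Side force peaked around 2 N, and I eased it with a shift of about 0.4 mm.
- **Seating:** the vertical force began to change at tool height 0.143 m, about 1.5 mm above the 0.141 m I had worked out. That is within the roughly 2 mm calibration error. From there the load on the sieve rose to about 5.5 N over about 0.4 mm of travel, which is what the springy disc should give.
- **After letting go:** the side view shows the crank upright, with the knob at row 218 by eye, where 218.2 was predicted for home. The automatic red mask put it at row 214.35, between home and hub-stopped (211.6). It picks out mostly the lit upper part of the knob, so I trusted the picture.
- **Bystanders:** those in the last pictures looked undisturbed, but I did not measure them or check every one again.

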